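Work the orange transport wedge out of the microscope stage

ROBOT

A 6-joint arm with a two-finger parallel gripper is mounted at the origin on the work surface. World frame = base frame: x ahead of the robot, y to its left, z up, the work surface at z = 0. Lengths are in m, angles in rad, forces in N, time in s.
With the tool pointing down it reaches from about 0.4 to 0.825 m from the base axis. Payload 7 kg.
Tool frame: the origin (TCP) lies on the mounting face of the last link; the fingertips stand arm.tcp_to_tips ahead of it and the grasp point (between the pads) lies 159 mm ahead of it (arm.tcp_to_tips is the distance from the TCP to the fingertips, in m); z points along the fingers, y is the direction in which the jaws open and shut (so a half turn about z gives the same grasp; the last joint's range is limited). The gripper opens to 88 mm and grips with 3 to 60 N. Pads are 19 mm wide; open, the fingers measure 130 mm over their backs; the gripper's body (78 mm by 193 mm) begins 47 mm behind the grasp point.
Start: joints at [-1, 0.359, 0.012, 0, -1.224, -0.288], TCP at [0.188, -0.648, 0.405] pointing down, gripper open.
Joint ranges: [-3.07, 3.07], [-1.43, 2.12], [-1.02, 1.25], [-3.03, 1.67], [-3.05, -0], [-3.03, 3.03]. Speed limits (rad/s): [2.39, 2.39, 3.01, 3.14, 3.14, 3.14].

INTERFACE

Orientations are given as [roll, pitch, yaw] about the fixed x, y, z axes, in that order (R = Rz(yaw) Ry(pitch) Rx(roll)).
In Python, from station import arm, cams, job_done, finder gives the robot as it stands.
- The arm moves only by the tool play_rows, never from a script. Its argument "targets" is a list that holds one entry, the list of rows, each a list of 4 numbers: the shift along the tool's x, y, z in m, then the turn about the tool's z in degrees. A call has 1 to 5 rows; each row is the pose to reach, as a shift and turn from the pose commanded when the call began, along the tool's axes at that moment; what a row does not reach only later rows make up. A row lasts 1/8 s, in which the tool goes at most 62.5 mm and 10.7 degrees, less where a joint would pass 70% of its speed; a pose out of reach is approached as far as the arm can. A call with a gripper value outside its range is refused whole. "grip" is the closure in counts, from 0 (fully open) to 255 (shut), set as the call begins (left out, the last holds). The fingers move at their own pace and stop on an object; "newtons" is the grip in N (left out, the last holds). Time passes only in rows, so rows that repeat a pose let the fingers close. It gives the time, the measured TCP pose, the force and the opening at its end, in the units of the state.
- arm.get_state(): the state, without advancing time (a new reading comes with each control period).
- cams.grab_frame(name): name is "scene" or "side" or "wrist"; returns (picture, depth): 384x512x3 uint8, red, green, blue; 384x512 float32, m along the optical axis (not along the pixel's ray), 0 where there is no reading.
- cams.camera_params(name): a dict with "intrinsics" (3x3 intrinsics, pixels), "position" and "attitude" of the camera in the world. Camera axes: x right, y down, z forward; pixel columns grow to the right and rows downward; lengths in m; the calibration is good to about 2 mm. The wrist camera is an equidistant fisheye: a pixel r from the principal point sees the ray r / f radians off the axis. A picture is of the moment at which its call begins: read the wrist's pose just before it. camera_params takes no time and is no camera call; for the wrist camera it gives the pose at the moment of the call.
- job_done(): hands the job in, once; it reports no verdict.
Trained networks look in the newest picture that a camera, given by its name, has taken for a name from the list of things; names that differ only in an ending like _2 or _b are one class to them, and where a whole thing is asked for, a point or a joint stands for the part that bears it (a point fixed in the world has none). Each returns a list of dicts, best first, with "score" (0 to 1); they miss things now and then, are a little off and sometimes report something else, mostly with a low value. They report only what shows in the picture. A call takes as long as a camera call. They do not tell look-alikes from the thing itself.
- finder.find_in(camera, query): "xyz" ([x, y, z] in m, in world coordinates, good to about 4 mm: the middle of the surface that is visible of it).
- finder.masks_of(camera, query): "mask" (384x512 bool, what is visible of it).
The state is a dict: "t": time; "q": joint angles; "qd": joint speeds; "joint_efforts": joint torques, N m; "eef_pos": TCP position; "ee_rot": TCP orientation; "force": force on the tool from outside, world axes, zero at the start; "moment": the same for the moment, N m; "width": finger opening in m.
Only numpy, scipy, OpenCV 4.12 (cv2) and the standard library are available. Lean on these libraries where they do the work, as an engineer would, in place of code of your own. Each camera call takes 0.05 s, during which the arm holds its last target. There are 200 camera calls.

TASK

One of the two small microscope stages is still locked by its orange transport wedge. Work the orange wedge loose by pulling it to one side and then to the other, so that it pushes back both jaws that hold its foot, then draw it straight up out of the stage and put it in the white parts tray. Leave the blue wedge locked in its own stage.

Things in the scene. Friction and masses are not known exactly. Their poses are not given: they have to be found in the camera images.
- orange_wedge_grip (a point): Grip centre of the loose upright orange wedge (60 g, 85 mm tall), 62 mm above its underside. Blade: two flat faces 18 mm apart along y (grip these); along x it tapers from 37 mm at the top to 18 at the toe, 32 here. Foot: 46 mm along y, 12 tall. Its z is up, x and y as the stage's. It stands at the stage's middle; parts around it rise at most 32 mm above its underside.
- orange_stage: Fixed dark plate 150 x 170 x 20 mm (x, y, z) with the orange wedge at its middle; origin: underside centre. Cheeks stop the wedge in x (2 mm play). Two jaws, at +y and -y, hook over its foot by 11-13 mm each (4 mm play up: raise it 2 mm so that it does not drag). Stiff (3 N), they slide out up to 20 mm and stay there. Pull it 19 mm off the middle to +y, then to -y, back, lift.
- tray_in (a point): Centre of the inner floor of the fixed, open white plastic tray (190 mm along its x, 150 mm along its y, 35 mm tall, walls and floor 4 mm); z up. The orange wedge goes in here, standing or lying.
- blue_wedge_grip (a point): Bystander: the same point of the blue wedge, which has the same shape and stands locked in a second stage of the same shape. Leave it there. An amber jar and a grey case also stand on the bench.
Things that resemble listed ones, but are neither listed nor needed, are in the scene too. Of the things shaped like the part that bears orange_wedge_grip, the orange one is meant.

How it is judged:
By the outcome, as a careful person would: the job done as asked, in the order asked, and still so for the second after the job is handed in, with the robot touching nothing.
It also fails if it takes over 51 s, if anything falls off the work surface, if the arm or the gripper's body presses on something with over 40 N, if the wrist force passes 120 N, or if a joint passes its speed limit or range.

## Working session

There is one attempt and no reset: what is moved stays moved. The work goes in short steps, Python scripts to look and compute and a tool call to move; the robot and the scene stay as the last step left them, time stands still between calls to the robot, and variables do not carry over. Pictures are saved under pics/ and viewed, about 8 in all and at most 12, crops included, and the job is handed in when it is done.

Besides the shell and the picture viewer there is one more tool, called after ">>>" as name([rows], argument=value, ...), one row to a line, values as JSON. play_rows: Moves the arm, as the interface text tells. Its arguments: {"type":"object","properties":{"targets":{"type":"array","items":{"type":"array","items":{"type":"array","items":{"type":"number"}}}},"grip":{"type":"number"},"newtons":{"type":"number"}},"required":["targets"]}

```bash
mkdir -p pics; cat > h.py <<'E'
import numpy as np, cv2
from station import arm, cams, job_done, finder
from scipy.spatial.transform import Rotation as R
def grab(n):
    p=cams.camera_params(n); im,d=cams.grab_frame(n); return im,d,p
def save(im,f): cv2.imwrite('pics/'+f,im[:,:,::-1])
def rot(p):
    a=np.array(p['attitude'],float)
    return a if a.shape==(3,3) else (R.from_euler('xyz',a).as_matrix() if a.size==3 else R.from_quat(a).as_matrix())
def cloud(d,p):
    K=np.array(p['intrinsics']); v,u=np.indices(d.shape)
    P=np.stack([(u-K[0,2])/K[0,0]*d,(v-K[1,2])/K[1,1]*d,d],-1)
    W=P@rot(p).T+np.array(p['position']); W[d==0]=np.nan
    return W
E
python3 - <<'E'
from h import *
print(arm.get_state(), arm.tcp_to_tips)
ims=[]
for n in('scene','side'):
    im,d,p=grab(n); print(n,p); ims.append(im)
    np.savez('/tmp/%s.npz'%n,im=im,d=d)
    for q in('orange_wedge_grip','orange_stage','tray_in','blue_wedge_grip'):
        try: print(q,[(np.round(r['xyz'],3).tolist(),round(r['score'],2)) for r in finder.find_in(n,q)])
        except Exception as e: print(q,e)
save(ims[0],'scene.png'); save(ims[1],'side.png')
E
```

```text
{'t': 0.0, 'q': array([-9.99900502e-01,  3.59397907e-01,  1.10787721e-02, -3.62245430e-04,
       -1.22409494e+00, -2.88092232e-01]), 'qd': array([ 1.79138734e-03, -2.84407050e-04, -6.33491384e-04, -8.52540051e-04,
       -9.87650347e-04, -4.72456413e-05]), 'joint_efforts': array([-2.40064801e-03, -5.82717848e+01,  2.93063021e+01,  6.99699238e+00,
        7.01095909e-03, -1.50698093e-04]), 'eef_pos': array([ 0.18830421, -0.64800764,  0.4037218 ]), 'ee_rot': array([ 3.13994481e+00, -1.33187603e-04, -2.85891232e+00]), 'force': array([-0.07186842, -0.15265939,  0.44346867]), 'moment': array([0.013228  , 0.01749088, 0.01372628]), 'width': 0.08776854785734461} 0.1781
scene {'intrinsics': array([[384.0498417 ,   0.        , 249.46420514],
       [  0.        , 384.0498417 , 187.76588503],
       [  0.        ,   0.        ,   1.        ]]), 'position': array([0.84305042, 0.5051095 , 0.64921602]), 'attitude': array([-2.33808224,  0.0209162 ,  2.6183076 ])}
orange_wedge_grip [([0.426, -0.018, 0.058], 0.91), ([0.58, -0.013, 0.089], 0.67), ([0.435, 0.055, 0.043], 0.67), ([0.726, -0.031, 0.057], 0.57)]
orange_stage [([0.594, 0.011, 0.018], 0.96)]
tray_in [([0.457, 0.313, 0.004], 0.87)]
blue_wedge_grip [([0.461, -0.295, 0.082], 0.83)]
side {'intrinsics': array([[413.83466228,   0.        , 247.75479294],
       [  0.        , 413.83466228, 198.99753072],
       [  0.        ,   0.        ,   1.        ]]), 'position': array([ 0.49175506, -0.64703156,  0.67560123]), 'attitude': array([-2.30164344,  0.01746062, -0.12249725])}
orange_wedge_grip [([0.58, -0.025, 0.091], 0.85), ([0.431, 0.047, 0.062], 0.7), ([0.726, -0.044, 0.053], 0.68), ([0.424, -0.036, 0.059], 0.63)]
orange_stage [([0.572, -0.047, 0.024], 0.94)]
tray_in [([0.458, 0.323, 0.009], 0.73)]
blue_wedge_grip [([0.454, -0.306, 0.097], 0.72)]
```

View pics/scene.png

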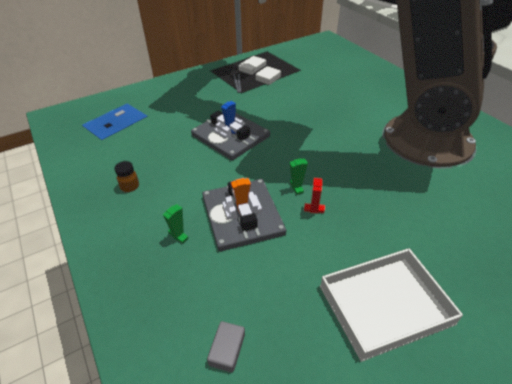

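View pics/side.png

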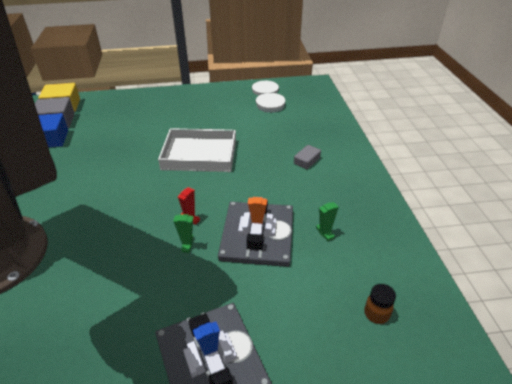

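Orange in the stage is at scene (241,190) / side (257,208). The look-alikes are red at scene (316,196), green at (299,175) and (176,222), and blue at (229,112). I choose the orange one on the stage at about (0.58,-0.02). Next I measure the stage and tray poses and make a close crop.

```bash
python3 - <<'E'
from h import *
for n in('scene','side'):
    f=np.load('/tmp/%s.npz'%n); im,d=f['im'],f['d']; W=cloud(d,cams.camera_params(n))
    near=np.hypot(W[...,0]-.58,W[...,1]+.02)<.14
    hsv=cv2.cvtColor(im,cv2.COLOR_RGB2HSV)
    notgreen=~((hsv[...,0]>60)&(hsv[...,0]<95)&(hsv[...,1]>80))
    m=near&notgreen&(W[...,2]>.012)&(W[...,2]<.028)
    m=cv2.morphologyEx(m.astype('u1'),cv2.MORPH_OPEN,np.ones((3,3)))
    k,l,s,_=cv2.connectedComponentsWithStats(m); b=l==1+s[1:,4].argmax()
    P=W[b][:,:2]; print(n,'plate',cv2.minAreaRect((P*1000).astype('f4')),np.median(W[b][:,2]))
    o=near&(hsv[...,0]<14)&(hsv[...,1]>150)&(W[...,2]>.035)
    Q=W[o]; zt=np.nanpercentile(Q[:,2],97); T=Q[Q[:,2]>zt-.004]
    print('orange',len(Q),'zmax',zt,'top mean',T.mean(0),cv2.minAreaRect((T[:,:2]*1000).astype('f4')))
    t=(np.hypot(W[...,0]-.457,W[...,1]-.318)<.16)&(hsv[...,1]<60)&(hsv[...,2]>90)&(W[...,2]>-.01)&(W[...,2]<.05)
    P=W[t]; print('tray',cv2.minAreaRect((P[:,:2]*1000).astype('f4')))
    for nm,c in(('rim',P[P[:,2]>.03]),):
        print(nm,len(c),cv2.minAreaRect((c[:,:2]*1000).astype('f4')))
    v,u=np.where(b); c=im[max(v.min()-25,0):v.max()+10,u.min()-10:u.max()+10]
    globals()[n]=cv2.resize(c,(380,400),interpolation=cv2.INTER_CUBIC)
save(np.hstack([scene,side]),'crop.png')
E
```

```text
scene plate ((577.5232543945312, -15.671295166015625), (173.00546264648438, 149.93043518066406), 76.37188720703125) 0.020359315918266452
orange 186 zmax 0.10441743523454959 top mean [ 0.57824853 -0.0140711   0.10345221] ((577.2900390625, -15.59330940246582), (18.688037872314453, 36.14768600463867), 81.07499694824219)
tray ((445.7802429199219, 303.79058837890625), (172.12522888183594, 217.3868408203125), 78.98729705810547)
rim 1144 ((460.1581726074219, 310.87725830078125), (151.9355926513672, 192.1475830078125), 79.13471221923828)
side plate ((577.757568359375, -19.21685791015625), (173.822265625, 149.8191375732422), 76.124267578125) 0.020637665123753812
orange 358 zmax 0.1058903306010855 top mean [ 0.57718371 -0.01985804  0.10389241] ((577.1778564453125, -18.517704010009766), (19.283123016357422, 35.24187088012695), 75.8633804321289)
tray ((450.57733154296875, 302.1668701171875), (280.392578125, 209.38351440429688), 80.03070831298828)
rim 440 ((460.0181884765625, 309.7623596191406), (155.9735565185547, 192.0577392578125), 78.5396728515625)
```

View pics/crop.png

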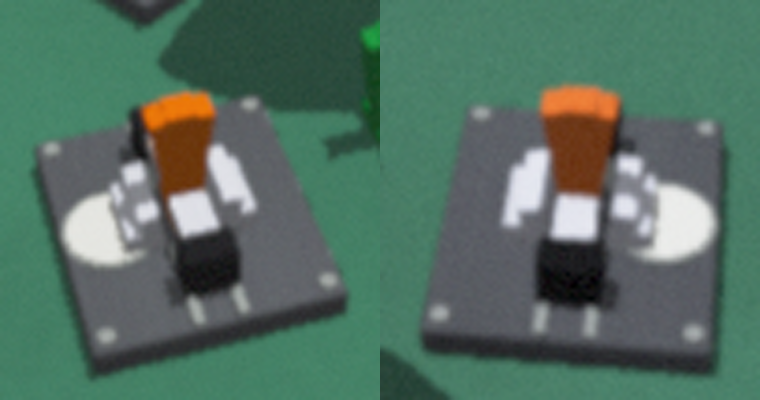

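The crop confirms it: the orange wedge sits in its stage, with jaws along the long (170 mm) axis. That axis points at 76.2°, the centre is (0.5775,-0.0175), and the plate top is at z=0.020. The tool needs a turn of about +30° for tool y to line up with it.

>>> play_rows([
  [[-0.044,0.04,0,6],[-0.088,0.08,0,12],[-0.132,0.12,0,18],[-0.176,0.16,0,24],[-0.22,0.2,0,30]],
])

```text
t: 1.12
eef_pos: [0.3444, -0.393, 0.405]
ee_rot: [-3.141, 0.001, 2.897]
force: [0.2, -0.3, 0.5]
width: 0.0875
```

```bash
cat > to.py <<'E'
from h import *; import sys
s=arm.get_state(); M=R.from_euler('xyz',s['ee_rot']).as_matrix()
x,y,z=map(float,sys.argv[1:4]); ya=float(sys.argv[4]) if len(sys.argv)>4 else 76.2
d=np.degrees(np.arctan2(M[1,1],M[0,1]))
print('t',s['t'],'pos',s['eef_pos'].round(4),'rot',s['ee_rot'].round(3),'F',s['force'].round(1),'w',round(s['width'],4))
print('shift',((np.array([x,y,z])-s['eef_pos'])@M).round(4),'yang',d.round(2),'turn',round((d-ya+90)%180-90,2),'q6',s['q'][5])
E
python3 to.py .5775 -.0175 .36
```

```text
t 1.125 pos [ 0.3444 -0.393   0.405 ] rot [-3.141e+00  1.000e-03  2.897e+00] F [ 0.2 -0.3  0.5] w 0.0875
shift [-0.1353  0.4208  0.045 ] yang 76.0 turn -0.2 q6 -1.3397761081439525
```

>>> play_rows([
  [[-0.019,0.058,0.006,0],[-0.038,0.117,0.013,0],[-0.057,0.176,0.019,0],[-0.075,0.234,0.025,0],[-0.094,0.293,0.031,0]],
])

```text
t: 1.75
eef_pos: [0.5056, -0.1307, 0.374]
ee_rot: [3.141, 0.001, 2.901]
force: [1.3, -1.5, 0.3]
width: 0.0876
```

>>> play_rows([
  [[-0.02,0.058,0.007,0],[-0.041,0.1278,0.014,0],[-0.041,0.1278,0.014,0],[-0.041,0.1278,0.014,0]],
])

```text
t: 2.25
eef_pos: [0.5753, -0.0177, 0.3593]
ee_rot: [-3.141, -0.001, 2.902]
force: [-0.6, -0.5, -0.5]
width: 0.0877
```

```bash
python3 to.py .5775 -.0175 .241; python3 - <<'E'
from h import *
im,d,p=grab('wrist'); save(im,'w1.png'); print(p); np.savez('/tmp/w1.npz',im=im,d=d)
print([(r['xyz'],r['score']) for r in finder.find_in('wrist','orange_wedge_grip')])
E
```

```text
t 2.25 pos [ 0.5753 -0.0177  0.3593] rot [-3.141e+00 -1.000e-03  2.902e+00] F [-0.6 -0.5 -0.5] w 0.0877
shift [-0.0021  0.0007  0.1183] yang 76.28 turn 0.08 q6 -2.11917827042222
{'intrinsics': array([[297.31863964,   0.        , 254.76368652],
       [  0.        , 297.31863964, 188.26660275],
       [  0.        ,   0.        ,   1.        ]]), 'position': array([ 0.50596084, -0.0007354 ,  0.33980126]), 'attitude': array([2.87412276e+00, 9.75203033e-04, 1.33224991e+00])}
[([0.4329, 0.0475, 0.0821], 0.88), ([0.4769, 0.3015, 0.0078], 0.7), ([0.5753, -0.0162, 0.0998], 0.62), ([0.714, -0.0286, 0.0104], 0.58), ([0.5631, -0.0143, 0.0163], 0.24)]
```

View pics/w1.png

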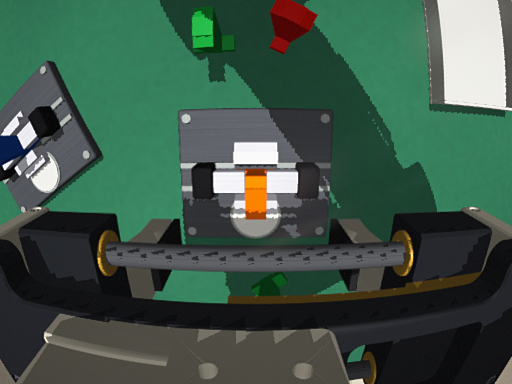

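The wrist view shows the orange wedge top at (256,192), centred between the black jaws at (203,181) and (308,181), with the tool square to the stage. I'll descend and grip.

>>> play_rows([
  [[-0.002,0.001,0.04,0],[-0.002,0.001,0.08,0],[-0.002,0.001,0.11,0],[-0.002,0.001,0.1183,0],[-0.002,0.001,0.1183,0]],
])

```text
t: 2.98
eef_pos: [0.5774, -0.0185, 0.2419]
ee_rot: [-3.141, 0.0, 2.9]
force: [1.6, -0.6, 0.7]
width: 0.0874
```

>>> play_rows([
  [[0,0,0,0],[0,0,0,0],[0,0,0,0],[0,0,0,0],[0,0,0,0]],
], grip=255, newtons=30)

```text
t: 3.6
eef_pos: [0.5774, -0.0177, 0.2414]
ee_rot: [3.142, 0.0, 2.901]
force: [-0.7, 0.0, 0.4]
width: 0.0427
```

>>> play_rows([
  [[0,0,0,0],[0,0,0,0],[0,0,0,0],[0,0,0,0]],
])

```text
t: 4.1
eef_pos: [0.5774, -0.0178, 0.2413]
ee_rot: [-3.142, -0.0, 2.901]
force: [0.3, 0.3, -1.1]
width: 0.0178
```

```bash
python3 to.py .5775 -.0175 .243
```

```text
t 4.1 pos [ 0.5774 -0.0178  0.2413] rot [-3.142 -0.     2.901] F [ 0.3  0.3 -1.1] w 0.0178
shift [-0.      0.0003 -0.0017] yang 76.2 turn 0.0 q6 -2.1192397300419272
```

Gripped at 17.8 mm. Next I raise 2 mm and pull to +y.

>>> play_rows([
  [[0,0,-0.001,0],[0,0,-0.002,0],[0,0.003,-0.002,0],[0,0.006,-0.002,0],[0,0.009,-0.002,0]],
], newtons=45)

```text
t: 4.72
eef_pos: [0.5796, -0.0091, 0.2434]
ee_rot: [-3.141, -0.0, 2.901]
force: [-0.2, -3.2, 1.5]
width: 0.0178
```

>>> play_rows([
  [[0,0.003,0,0],[0,0.006,0,0],[0,0.0085,0,0],[0,0.01,0,0],[0,0.01,0,0]],
])

```text
t: 5.35
eef_pos: [0.582, 0.0009, 0.2433]
ee_rot: [3.141, -0.0, 2.901]
force: [-0.8, -2.2, 0.9]
width: 0.0181
```

```bash
python3 to.py .5775 -.0175 .243;  python3 - <<'E'
from h import *
im,d,p=grab('side'); c=im[170:280,200:310]; a=cv2.resize(c,(400,400),interpolation=cv2.INTER_CUBIC)
im,d,p=grab('wrist'); c=im[100:250,170:350]; b=cv2.resize(c,(400,400),interpolation=cv2.INTER_CUBIC)
save(np.hstack([a,b]),'w2.png')
E
```

```text
t 5.35 pos [0.582  0.0009 0.2433] rot [ 3.141 -0.     2.901] F [-0.8 -2.2  0.9] w 0.0181
shift [-0.0001 -0.0189  0.0003] yang 76.2 turn 0.0 q6 -2.148662020361074
```

View pics/w2.png

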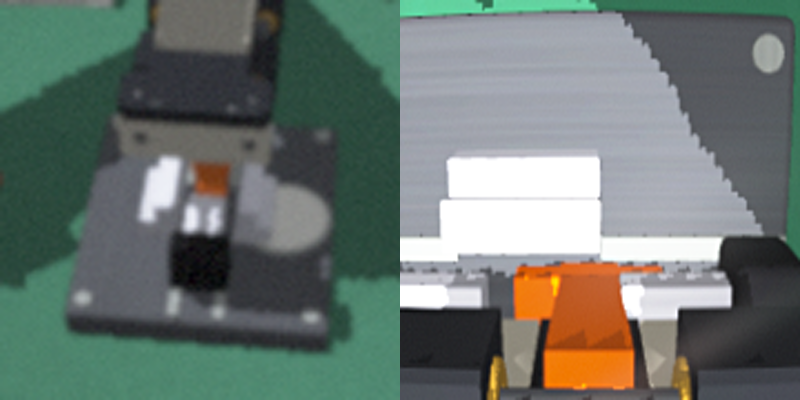

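The wedge has moved with the gripper, upright, about 19 mm to +y. Its foot now shows free of the -y jaw at right-crop (535,290), and the +y jaw is pushed back with about 3 N of resistance. Next, -y.

>>> play_rows([
  [[0,-0.006,0,0],[0,-0.012,0,0],[0,-0.018,0,0],[0,-0.021,0,0],[0,-0.024,0,0]],
])

```text
t: 6.08
eef_pos: [0.5762, -0.0225, 0.2434]
ee_rot: [3.141, 0.0, 2.901]
force: [-0.8, 3.4, -1.3]
width: 0.0173
```

>>> play_rows([
  [[0,-0.003,0,0],[0,-0.006,0,0],[0,-0.009,0,0],[0,-0.012,0,0],[0,-0.014,0,0]],
])

```text
t: 6.7
eef_pos: [0.5729, -0.0364, 0.2434]
ee_rot: [3.142, 0.0, 2.901]
force: [0.2, 3.7, -1.3]
width: 0.018
```

>>> play_rows([
  [[0,0,0,0],[0,0,0,0]],
])

```text
t: 6.95
eef_pos: [0.5729, -0.0365, 0.2434]
ee_rot: [-3.141, -0.0, 2.901]
force: [0.5, 1.0, -1.5]
width: 0.0178
```

```bash
python3 to.py .5774 -.0178 .243
```

```text
t 6.95 pos [ 0.5729 -0.0365  0.2434] rot [-3.141 -0.     2.901] F [ 0.5  1.  -1.5] w 0.0178
shift [0.0001 0.0192 0.0004] yang 76.2 turn 0.0 q6 -2.0891899581451074
```

>>> play_rows([
  [[0,0.006,0,0],[0,0.012,0,0],[0,0.017,0,0],[0,0.0192,0,0],[0,0.0192,0,0]],
])

```text
t: 7.58
eef_pos: [0.5775, -0.0173, 0.2433]
ee_rot: [-3.142, -0.0, 2.901]
force: [-1.2, -0.4, -0.4]
width: 0.0177
```

```bash
python3 to.py .5774 -.0178 .243;  python3 - <<'E'
from h import *
im,d,p=grab('wrist'); c=im[100:250,170:350]; b=cv2.resize(c,(480,400),interpolation=cv2.INTER_CUBIC)
save(b,'w3.png')
E
```

```text
t 7.575 pos [ 0.5775 -0.0173  0.2433] rot [-3.142 -0.     2.901] F [-1.2 -0.4 -0.4] w 0.0177
shift [-0.     -0.0005  0.0003] yang 76.23 turn 0.03 q6 -2.11958233435385
```

View pics/w3.png

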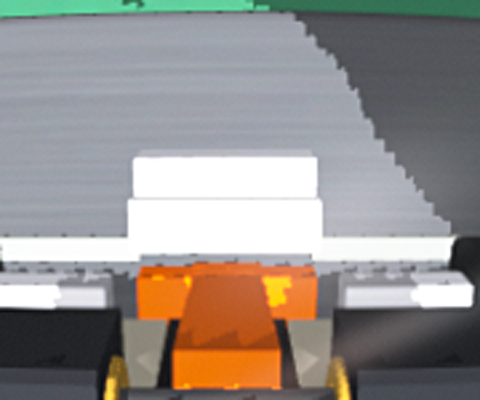

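The whole foot (137–317 px) now shows between the jaws, whose edges are at 107 and 342, so both are clear. I lift straight up.

>>> play_rows([
  [[0,0,-0.005,0],[0,0,-0.012,0],[0,0,-0.022,0],[0,0,-0.036,0],[0,0,-0.05,0]],
])

```text
t: 8.25
eef_pos: [0.5776, -0.0176, 0.2947]
ee_rot: [3.141, 0.001, 2.901]
force: [-0.4, 1.1, 0.3]
width: 0.0176
```

>>> play_rows([
  [[0,0,-0.02,0],[0,0,-0.04,0],[0,0,-0.06,0],[0,0,-0.07,0]],
])

```text
t: 8.75
eef_pos: [0.5776, -0.0176, 0.3653]
ee_rot: [3.141, 0.002, 2.901]
force: [0.5, -0.8, -1.7]
width: 0.0183
```

```bash
python3 to.py .460 .310 .364 79
```

```text
t 8.75 pos [ 0.5776 -0.0176  0.3653] rot [3.141e+00 2.000e-03 2.901e+00] F [ 0.5 -0.8 -1.7] w 0.0183
shift [0.1923 0.2901 0.0012] yang 76.21 turn -2.79 q6 -2.1195900326306494
```

>>> play_rows([
  [[0.025,0.038,0,0],[0.055,0.083,0,0],[0.086,0.13,0,0],[0.117,0.177,0,0],[0.148,0.224,0,0]],
])

```text
t: 9.38
eef_pos: [0.4862, 0.2368, 0.3636]
ee_rot: [3.141, 0.0, 2.901]
force: [0.7, 1.4, -0.9]
width: 0.0176
```

>>> play_rows([
  [[0.025,0.038,0,0],[0.0443,0.0661,0,0],[0.0443,0.0661,0,0],[0.0443,0.0661,0,0]],
])

```text
t: 9.88
eef_pos: [0.4597, 0.3099, 0.3632]
ee_rot: [-3.141, -0.0, 2.901]
force: [-0.2, 0.2, -0.6]
width: 0.0176
```

```bash
python3 to.py .460 .310 .227 79; python3 - <<'E'
from h import *
im,d,p=grab('scene'); save(im,'s2.png')
E
```

```text
t 9.875 pos [0.4597 0.3099 0.3632] rot [-3.141 -0.     2.901] F [-0.2  0.2 -0.6] w 0.0176
shift [-0.0003  0.0003  0.1362] yang 76.23 turn -2.77 q6 -2.757339532493414
```

View pics/s2.png

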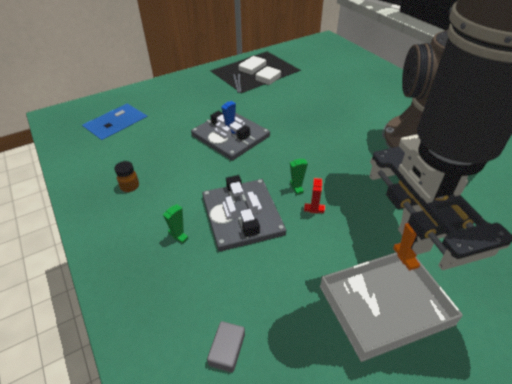

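The wedge hangs from the gripper at (407,247), above the tray, and its stage is empty at (243,210) with the jaws apart. I lower it with care.

>>> play_rows([
  [[0,0,0.04,0],[0,0,0.08,0],[0,0,0.11,0],[0,0,0.125,0],[0,0,0.13,0]],
])

```text
t: 10.55
eef_pos: [0.4602, 0.3095, 0.233]
ee_rot: [-3.141, -0.0, 2.9]
force: [0.8, -0.4, -0.7]
width: 0.0178
```

>>> play_rows([
  [[0,0,0.002,0],[0,0,0.004,0],[0,0,0.006,0],[0,0,0.0065,0],[0,0,0.0065,0]],
])

```text
t: 11.18
eef_pos: [0.4599, 0.3101, 0.227]
ee_rot: [3.141, 0.0, 2.901]
force: [-0.2, -0.6, -2.0]
width: 0.0179
```

```bash
python3 to.py .460 .310 .2255 79
```

```text
t 11.175 pos [0.4599 0.3101 0.227 ] rot [3.141 0.    2.901] F [-0.2 -0.6 -2. ] w 0.0179
shift [-0.0001 -0.0001  0.0015] yang 76.21 turn -2.79 q6 -2.757843468928523
```

>>> play_rows([
  [[0,0,0.001,0],[0,0,0.002,0],[0,0,0.002,0]],
])

```text
t: 11.55
eef_pos: [0.4599, 0.3101, 0.2253]
ee_rot: [3.141, 0.0, 2.901]
force: [-2.9, -0.3, 4.5]
width: 0.0176
```

>>> play_rows([
  [[0,0,0,0],[0,0,0,0],[0,0,0,0],[0,0,0,0],[0,0,0,0]],
], grip=0)

```text
t: 12.18
eef_pos: [0.4599, 0.31, 0.2248]
ee_rot: [-3.141, -0.0, 2.901]
force: [-0.2, -0.2, 0.2]
width: 0.0623
```

>>> play_rows([
  [[0,0,0,0],[0,0,0,0],[0,0,0,0]],
])

```text
t: 12.55
eef_pos: [0.4599, 0.31, 0.2249]
ee_rot: [3.142, -0.0, 2.901]
force: [0.6, 0.1, 0.2]
width: 0.0866
```

>>> play_rows([
  [[0,0,-0.02,0],[0,0,-0.06,0],[0,0,-0.1,0],[0,0,-0.14,0],[0,0,-0.16,0]],
])

```text
t: 13.18
eef_pos: [0.4601, 0.3101, 0.3875]
ee_rot: [3.139, 0.002, 2.901]
force: [0.6, -0.2, -0.7]
width: 0.0875
```

```bash
python3 - <<'E'
from h import *
s=arm.get_state(); print(s['t'],s['force'],s['width'],s['eef_pos'])
a,d,p=grab('scene'); b,d2,p2=grab('side')
W=cloud(d,p); hsv=cv2.cvtColor(a,cv2.COLOR_RGB2HSV); o=(hsv[...,0]>4)&(hsv[...,0]<14)&(hsv[...,1]>150)&(W[...,1]>.2)&(W[...,1]<.4)&(W[...,0]<.6)
print(o.sum(),np.nanmin(W[o],0),np.nanmax(W[o],0))
print([(r['xyz'],r['score']) for r in finder.find_in('scene','blue_wedge_grip')])
save(np.hstack([a[60:,112:],b[60:,:400]]),'f.png')
E
```

```text
13.175 [ 0.56249163 -0.21652334 -0.66597725] 0.08752178473359247 [0.46007305 0.31011863 0.38747066]
367 [0.44122718 0.29020327 0.00641648] [0.47951268 0.33485807 0.09245293]
[([0.4603, -0.2958, 0.0843], 0.75), ([0.4658, 0.3166, 0.0597], 0.34)]
```

View pics/f.png

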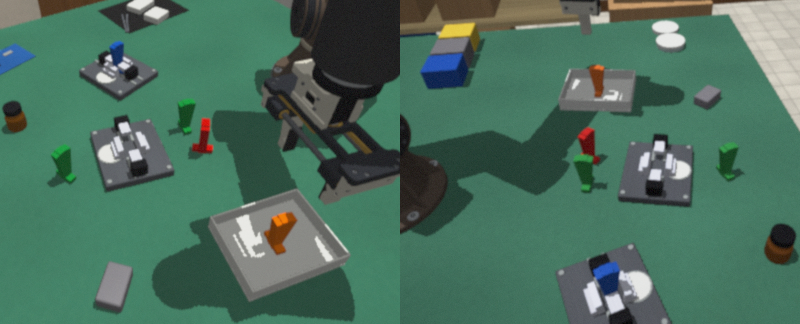

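The orange wedge stands in the tray at (280,232) and the gripper is clear of it. The blue wedge is still in its stage at (117,52), and nothing else has moved.

>>> play_rows([
  [[0,0,0,0],[0,0,0,0],[0,0,0,0]],
])

```text
t: 13.7
eef_pos: [0.4599, 0.31, 0.3841]
ee_rot: [-3.14, -0.001, 2.901]
force: [-0.0, 0.4, 0.5]
width: 0.0877
```

```bash
python3 -c "
from station import job_done; print(job_done())"
```

```text
the job is handed in; nothing more can be done
None
```

The orange wedge is out of its stage and standing in the white tray, and the job is handed in at about 13.7 s. I gripped it, raised it 2 mm and pulled it about 19 mm to +y, then about 19 mm to -y. I brought it back to the middle, lifted it straight up and set it down in the tray.

**Checks:**
- **Jaws:** before the lift, the wrist view showed the whole foot clear of both jaws.
- **Forces:** the wrist force read no more than about 6 N at the end of any move.
- **Final pictures:** the orange wedge stands upright in the tray, from z of about 0.006 to 0.09 m. The blue wedge is still locked in its stage, the other objects have not moved, and the open gripper is well above everything.

**Not confirmed:** a half turn of the stage looks the same in the outline I measured, so I could not tell +y from -y. I took +y as the direction closest to world +y. No check failed or disagreed.

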